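Clamp the pull-along dog and press its missing hub cap home

TASK

The wooden pull-along dog lies on its side in the hold-down press and its rear wheel has lost its hub cap. First wind the press handwheel clockwise until it comes to its stop, so that the foot holds the dog down; then take the small wooden snap cap from the table and press it straight down onto the bare ball-headed axle end of the rear wheel until it clicks home against the washer. Go on pressing firmly down on it after the click: finish while still holding the cap down, do not let go, and leave everything else as it lies.

Things in the scene. Friction and masses are not known exactly. Their poses are not given: they have to be found in the camera images.
- press: grey cast hold-down press fixed to the table: base plate 12 mm thick (x -80 to 170, y -155 to 175 mm), cork-faced cradle block 50 mm high, column at x 125 to 165, y 38 to 78 mm, and an arm back over the dog (132 to 168 mm high). Origin on the table top; at yaw 0 x points away from the robot; y runs along the dog to its head. Yaw up to 0.25 rad.
- hub (a point): centre of the top face of the handwheel's hub, on the vertical wheel axis, 186 mm above the table. The three-spoked steel wheel is 136 mm over its rim (rim top level with this point). A 20 mm threaded stem rises through the hub, never more than 40 mm above it, with a 26 mm stop collar that lands on the hub at the stop.
- handle (a point): mid-grip of the handwheel's revolving handle, 214 mm above the table: upright, black, 20 mm thick, 50 mm long (top at 238 mm), 55 mm from the wheel axis. It revolves on its own pin, so fingers can keep their direction while carrying it round in a circle; winding takes about 1.5 N. The wheel stays at its height.
- handwheel (a joint): angle of the handwheel, rad, growing clockwise seen from above: 0 foot fully raised, 12.57 (two turns) at its hard stop; starts at 2 to 7.5. Clockwise lowers the foot, 12 mm a turn. At 10.5 the foot meets the dog; from there its spring presses with 5 N per mm, 20 N at the stop. The wheel stays where it is left.
- foot: round rubber-faced foot of 38 mm diameter under the press spindle, 14 mm high, that presses on the dog's flank; origin at the centre of its underside, z up.
- dog: loose wooden pull-along dog, 0.65 kg, 330 mm long, on its side on the press, head to +y, back to +x, wheels towards the robot. Origin on the base plate's top (12 mm above the table). Wheels 64 mm wide, 16 mm thick, at (-28, -80) mm rear and (-28, 60) front; upper flank 74 mm and upper wheel faces 92 mm above the origin. The front upper wheel has its cap, the rear one is bare.
- stud (a point): centre of the rear washer's top face, on the bare rear axle end, 106 mm above the table; z up, axes as the dog's. From here a 9 mm thick neck rises to a 14 mm steel ball (centre 11.3 mm, top 18.3 mm above this point). The cap that is fully home has its origin here. The wheel rim and arm of the press begin 70 mm away towards +y.
- washer: steel washer, 36 mm in diameter and 2 mm thick, on the rear wheel under the ball stud, origin at the centre of its top face: the seat of the cap. Fixed to the dog.
- cap: small plain wooden snap cap, a cup standing open end down on the table, 30 mm across, 24 mm tall, 57 g. Origin at the centre of its open rim, z up. Four spring fingers inside meet the ball when the rim is 12 mm above the washer, need about 10 N (at most 14 N) to pass its widest part at 6 to 8 mm, then snap under it, the force drops and the rim lands on the washer.
- bigcap: bystander: a larger solid wooden hub cap, 46 mm in diameter and 26 mm tall, which does not fit; origin at the centre of its underside.
- sparewheel: bystander: spare wooden wheel lying flat, 64 mm in diameter, 16 mm thick; origin at the centre of its underside. The cap, the larger cap and this wheel lie in changing places to the robot's right.
- screwdriver: bystander: screwdriver lying on the table.
- mallet: bystander: small hammer-shaped mallet lying at the right side of the table.
- stethoscope: bystander: toy stethoscope shape of white plastic lying at the left, about 200 mm long.
- bowls: bystander: stack of three nested silicone bowls, 124 mm in diameter and 66 mm tall, at the back right.
- glue: bystander: glue bottle, 44 mm in diameter, 120 mm tall, at the left.

How it is judged (in metres and radians):
On the way, in this order (a step that is already met when the one before it is completed fails the run):
1. the handwheel is wound to its stop and the foot presses on the dog (value of joint handwheel above 12.2 rad and contact force between foot and dog above 8 N), for 0.2 s.
2. the cap has snapped over the ball and sits on the washer (horizontal distance between cap and stud below 0.003 m and z of cap in the frame of stud below 0.002 m and angle between cap's own z axis and vertical below 0.12 rad), for 0.2 s.
At the end, for the whole second after the job is handed in: cap home on the rear axle end (centred within 3 mm, rim at most 2 mm off the washer, upright within 0.12 rad), fingers on it and pressing it on the washer with over 4 N; handwheel within 0.35 rad of its stop, foot pressing the dog with over 8 N (all of step 1 and all of step 2 and contact force between cap and washer above 4 N and contact force between the fingers and cap above 3 N); the arm keeps its last pose, push and grip.
It fails at once if the dog is shoved out of its place in the press (distance of dog from where it was at the start of the episode above 0.02 m).
It fails at once if a bystander is disturbed (moved more than 30 mm) (distance of any of bigcap, sparewheel, screwdriver, mallet, stethoscope, bowls, glue from where it was at the start of the episode above 0.03 m).
It also fails if it takes over 72 s, if anything falls off the work surface, if the arm or the gripper's body presses on something with over 40 N, if the wrist force passes 120 N, or if a joint passes its speed limit or range.

ROBOT

A 6-joint arm with a two-finger parallel gripper is mounted at the origin on the work surface. World frame = base frame: x ahead of the robot, y to its left, z up, the work surface at z = 0. Lengths are in mm, angles in rad, forces in N, time in s.
With the tool pointing down it reaches from about 350 to 775 mm from the base axis. Payload 5.5 kg.
Tool frame: the origin (TCP) lies between the finger pads; the fingertips stand 14 mm ahead of it and the grasp point (between the pads) lies 5 mm behind it; z points along the fingers, y is the line along which they close (so a half turn about z gives the same grasp; the last joint's range is limited). The gripper opens to 85 mm and grips with 20 to 120 N. Pads are 22 mm wide; open, the fingers measure 114 mm over their backs; the gripper's body (76 mm by 85 mm) begins 54 mm behind the grasp point. The pads swing forward as they close: fully open they stand 13 mm farther back than shut.
Start: joints at [-1.382, 0.313, 0.046, 1.304, 0, 1.431], TCP at [185.668, -544.24, 245.323] pointing down, gripper open.
Joint ranges: [-2.76, 2.76], [-0.86, 1.69], [-1.03, 1.26], [-2.2, 2.34], [-1.47, 1.5], [-3.14, 3.14]. Speed limits (rad/s): [2.57, 2.57, 3.14, 3.14, 3.14, 3.14].

INTERFACE

Orientations are given as a 3x3 rotation matrix whose columns are the frame's x, y, z axes.
In Python, from plant import robot gives the robot as it stands. The module is installed in compiled form; this text tells all that it offers.
- The arm moves only by the tool step_arm, never from a script. Its argument "targets" is a list of rows, each an object of numbers: "x", "y", "z": the shift along the tool's x, y, z in cm; "rx", "ry", "rz": the turn, a rotation vector about the tool's x, y, z in rad. In form: [{"x": .., "y": .., "z": .., "rx": .., "ry": .., "rz": ..}, ...]. A call has exactly 8 rows; each row is the pose to reach, as a shift and turn from the pose commanded when the call began, along the tool's axes at that moment; what a row does not reach only later rows make up. A row lasts 1/8 s, in which the tool goes at most 62.5 mm and 10.7 degrees, less where a joint would pass 70% of its speed; a pose out of reach is approached as far as the arm can. A call with a gripper value outside its range is refused whole. "gripper" is the opening, from 0 (shut) to 1 (fully open), set as the call begins (left out, the last holds). The fingers move at their own pace and stop on an object; the grip force is fixed at half the most. Time passes only in rows, so rows that repeat a pose let the fingers close, or fill a call up. It gives the time, the measured TCP pose, the force, the opening and the grip force at its end, in the units of the state.
- robot.sense(): the state, without advancing time (a new reading comes with each control period).
- robot.grab_frame(name): name is "scene" or "top" or "wrist"; returns a dict with "frame" (420x560x3 uint8, blue, green, red), "vertical_fov" (degrees; the focal length in pixels is half the picture's height over the tangent of half this angle, whatever the lens; pixels are square), "cx", "cy" (the principal point, pixels), "position" and "attitude" of the camera in the world. Camera axes: x right, y down, z forward; pixel columns grow to the right and rows downward; lengths in mm; the calibration is good to about 2 mm. A picture is of the moment at which its call begins. There is no depth.
- robot.close_job(): hands the job in; it is judged then, once.
The state is a dict: "t": time; "joints": joint angles; "joint_velocities": joint speeds; "joint_efforts": joint torques, N m; "tool_pos": TCP position; "orientation": TCP orientation; "ft_force": force on the tool from outside, world axes, zero at the start; "torque": the same for the moment, N m; "grip_width": finger opening in mm; "grip_force": force on a finger pad.
Only numpy, scipy, OpenCV 4.12 (cv2) and the standard library are available. Lean on these libraries where they do the work, as an engineer would, in place of code of your own. Each camera call takes 0.05 s, during which the arm holds its last target. There are 200 camera calls.

## Working session

There is one attempt and no reset: what is moved stays moved. The work goes in short steps, Python scripts to look and compute and a tool call to move; the robot and the scene stay as the last step left them, time stands still between calls to the robot, and variables do not carry over. Pictures are saved under pics/ and viewed, at most 10 in all, crops included, and the job is handed in when it is done.

Besides the shell and the picture viewer there is one more tool, called after "Emit:" as name([rows], argument=value, ...), one row to a line, values as JSON. step_arm: Moves the arm, as the interface text tells. Its arguments: {"type":"object","properties":{"targets":{"type":"array","items":{"type":"object","properties":{"x":{"type":"number"},"y":{"type":"number"},"z":{"type":"number"},"rx":{"type":"number"},"ry":{"type":"number"},"rz":{"type":"number"}}}},"gripper":{"type":"number"}},"required":["targets"]}

```bash
mkdir -p pics; cat > h.py <<'E'
import numpy as np, cv2
from plant import robot
def grab(n,save=None):
    g=robot.grab_frame(n)
    if save: cv2.imwrite('pics/'+save,g['frame'])
    return g
def cam(g):
    h=g['frame'].shape[0]; f=h/2/np.tan(np.radians(g['vertical_fov'])/2)
    return f,np.array(g['position'],float),np.array(g['attitude'],float).reshape(3,3)
def ray(g,u,v,z):
    f,p,R=cam(g); d=R@np.array([(u-g['cx'])/f,(v-g['cy'])/f,1]); return p+d*(z-p[2])/d[2]
def proj(g,P):
    f,p,R=cam(g); c=R.T@(np.array(P,float)-p); return np.array([g['cx']+f*c[0]/c[2],g['cy']+f*c[1]/c[2]])
E
python3 - <<'E'
from h import *
import pickle
D={}
for n in('scene','top'):
    g=grab(n,n+'0.png'); D[n]=g; print(n,{k:v for k,v in g.items() if k!='frame'})
pickle.dump(D,open('d0.pkl','wb'))
s=robot.sense(); print(s)
E
```

```text
scene {'vertical_fov': 45.32955475801276, 'cx': 276.2766787753855, 'cy': 200.67408958148033, 'position': array([1432.89348891, -429.07904653, 1230.2222769 ]), 'attitude': array([[ 0.40509199,  0.67970661, -0.61147315],
       [ 0.91427309, -0.30282738,  0.26907303],
       [-0.00228009, -0.66805277, -0.7441104 ]])}
top {'vertical_fov': 57.24275045071651, 'cx': 280.5346473281765, 'cy': 208.40269906931877, 'position': array([ 468.32683996,  -49.86654634, 1529.5307919 ]), 'attitude': array([[-0.01831621, -0.99664809,  0.07973142],
       [-0.99981197,  0.01876529,  0.00488667],
       [-0.00636647, -0.07962692, -0.9968044 ]])}
{'t': 0.1, 'joints': array([-1.38161494e+00,  3.13942845e-01,  4.51078615e-02,  1.30355741e+00,
       -4.24994276e-06,  1.43118004e+00]), 'joint_velocities': array([ 0.00116133, -0.00297318,  0.00198409,  0.00111883, -0.00089814,
       -0.00175522]), 'joint_efforts': array([ 2.55623338e-03, -4.81724203e+01,  2.99244601e+01,  1.27277628e-02,
       -2.37388158e-04, -4.87231077e-06]), 'tool_pos': array([ 185.57413266, -543.80078177,  244.49425525]), 'orientation': array([[ 9.46431297e-01,  3.22905107e-01, -3.04322187e-04],
       [ 3.22905177e-01, -9.46430025e-01,  1.56679034e-03],
       [ 2.17904949e-04, -1.58112663e-03, -9.99998726e-01]]), 'ft_force': array([0.03801315, 0.0345952 , 0.09704734]), 'torque': array([-0.00565756, -0.03967127,  0.08665628]), 'grip_force': 0.0, 'grip_width': 85.64690173823519}
```

```bash
python3 - <<'E'
import cv2
for n in('scene','top'):
    a=cv2.imread(f'pics/{n}0.png'); cv2.imwrite(f'pics/{n}0b.png',cv2.resize(a,(800,600),interpolation=cv2.INTER_CUBIC))
E
```

```text
(no output)
```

View pics/top0b.png

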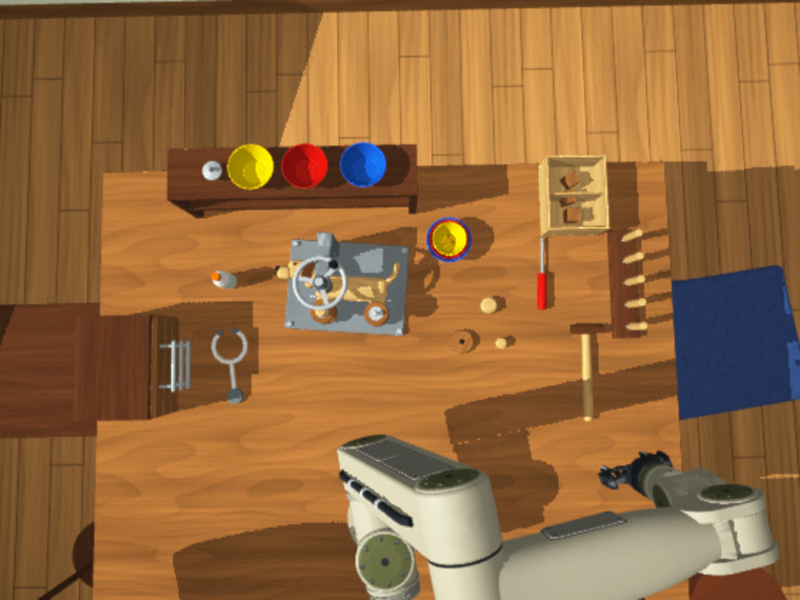

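View pics/scene0b.png

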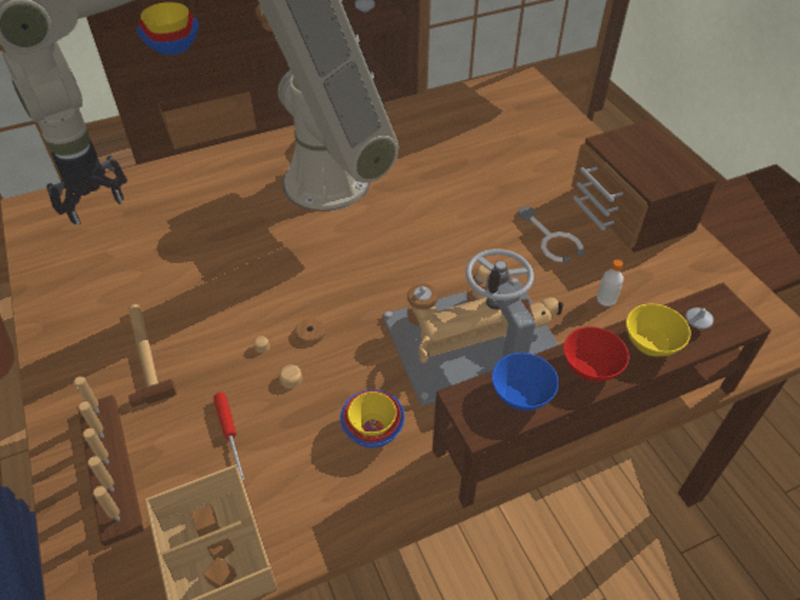

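Top view (800x600 scale): wheel hub at about (320,283), handle near (333,265), bare stud (376,313), cap (501,343), bigcap (488,305), spare wheel (461,341). I zoom in for accuracy.

```bash
python3 - <<'E'
from h import *
import pickle
D=pickle.load(open('d0.pkl','rb'))
a=D['top']['frame'][155:255,190:370]  # 180x100
a=cv2.resize(a,None,fx=4.4,fy=4.4,interpolation=cv2.INTER_CUBIC)
cv2.imwrite('pics/topc.png',a)
g=D['top']
for n,u,v,z in [('c1',291,240,12),('c2',408,247,12),('c3',404,334,12),('c4',285,327,12),('hub',320,283,186),('handle',333,265,238),('stud',376,313,124),('cap',501,343,24),('big',488,305,26),('spare',461,341,16)]:
    print(n,ray(g,u*.7,v*.7,z).round(1))
E
```

```text
c1 [757.4 261.5  12. ]
c2 [731.2 -65.2  12. ]
c3 [489.3 -49.5  12. ]
c4 [514.6 278.7  12. ]
hub [615.8 154.6 186. ]
handle [652.4 115.6 238. ]
stud [542.7  21.1 124. ]
cap [ 459.8 -313.4   24. ]
big [ 564.1 -280.9   26. ]
spare [ 467.2 -205.5   16. ]
```

View pics/topc.png

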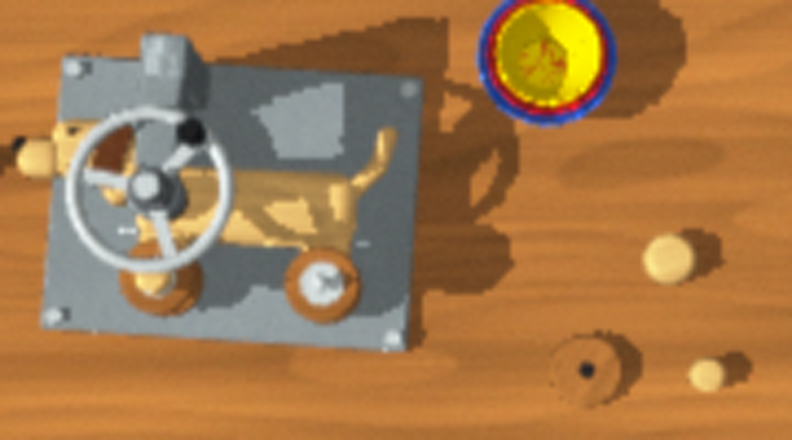

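Crop: wheel centre at (149,189), handle top (190,131), washer (323,283), cap (707,374). Hub–handle comes out about 55 mm in plan, and stud and cap lie in reach. I move over the press for a closer wrist view.

Emit:
step_arm([
  {"x": 52.4, "y": -50.1, "z": -17.5, "rz": -1.16},
  {"x": 52.4, "y": -50.1, "z": -17.5, "rz": -1.16},
  {"x": 52.4, "y": -50.1, "z": -17.5, "rz": -1.16},
  {"x": 52.4, "y": -50.1, "z": -17.5, "rz": -1.16},
  {"x": 52.4, "y": -50.1, "z": -17.5, "rz": -1.16},
  {"x": 52.4, "y": -50.1, "z": -17.5, "rz": -1.16},
  {"x": 52.4, "y": -50.1, "z": -17.5, "rz": -1.16},
  {"x": 52.4, "y": -50.1, "z": -17.5, "rz": -1.16},
], gripper=0.5)

```text
invalid input at $.targets[0]: expected keys x, y, z, rx, ry, rz
```

```bash
cat >> h.py <<'E'
def go(x,y,z,yaw=None):
    s=robot.sense(); R=np.array(s['orientation']).reshape(3,3); p=np.array(s['tool_pos'])
    d=R.T@(np.array([x,y,z])-p)/10
    print('t',round(s['t'],2),'pos',p.round(1),'yaw',round(np.arctan2(R[1,0],R[0,0]),3),'w',round(s['grip_width'],1),'F',np.round(s['ft_force'],1),'gf',round(s['grip_force'],1))
    rv=np.zeros(3)
    if yaw is not None:
        c,q=np.cos(yaw),np.sin(yaw); T=np.array([[c,q,0],[q,-c,0],[0,0,-1]])
        rv=cv2.Rodrigues(R.T@T)[0].ravel()
    print('shift cm',d.round(2),'rot',rv.round(3)); return d,rv
E
python3 - <<'E'
from h import *
go(520,100,420,1.49); print(robot.sense()['joints'].round(2))
import pickle
g=pickle.load(open('d0.pkl','rb'))['top']
c=lambda x,y,z:ray(g,190+x/4.4,155+y/4.4,z).round(1)
print(c(149,189,186),c(190,131,238),c(323,283,106),c(707,374,24))
E
```

```text
t 0.1 pos [ 185.6 -543.8  244.5] yaw 0.329 w 85.6 F [0.  0.  0.1] gf 0.0
shift cm [ 52.44 -50.16 -17.46] rot [-1.000e-03 -1.000e-03 -1.161e+00]
[-1.38  0.31  0.05  1.3  -0.    1.43]
[616.4 155.1 186. ] [654.9 115.3 238. ] [542.8  21.3 106. ] [ 460.2 -313.4   24. ]
```

Emit:
step_arm([
  {"x": 52.4, "y": -50.1, "z": -17.5, "rx": 0, "ry": 0, "rz": -1.16},
  {"x": 52.4, "y": -50.1, "z": -17.5, "rx": 0, "ry": 0, "rz": -1.16},
  {"x": 52.4, "y": -50.1, "z": -17.5, "rx": 0, "ry": 0, "rz": -1.16},
  {"x": 52.4, "y": -50.1, "z": -17.5, "rx": 0, "ry": 0, "rz": -1.16},
  {"x": 52.4, "y": -50.1, "z": -17.5, "rx": 0, "ry": 0, "rz": -1.16},
  {"x": 52.4, "y": -50.1, "z": -17.5, "rx": 0, "ry": 0, "rz": -1.16},
  {"x": 52.4, "y": -50.1, "z": -17.5, "rx": 0, "ry": 0, "rz": -1.16},
  {"x": 52.4, "y": -50.1, "z": -17.5, "rx": 0, "ry": 0, "rz": -1.16},
], gripper=0.5)

```text
t: 1.1
tool_pos: [410.1, -111.0, 362.9]
orientation: [[0.082, 0.997, 0.0], [0.997, -0.082, -0.0], [-0.0, 0.0, -1.0]]
ft_force: [1.5, -0.3, -0.3]
grip_width: 42.9
grip_force: 0.0
```

```bash
python3 - <<'E'
from h import *
go(520,100,420,1.49); print(robot.sense()['joints'].round(2))
E
```

```text
t 1.1 pos [ 410.1 -111.   362.9] yaw 1.489 w 42.9 F [ 1.5 -0.3 -0.3] gf 0.0
shift cm [21.93  9.23 -5.71] rot [ 0.     0.    -0.001]
[-0.45  0.01 -0.03  1.53 -0.    1.2 ]
```

Emit:
step_arm([
  {"x": 22, "y": 9, "z": -6, "rx": 0, "ry": 0, "rz": 0},
  {"x": 22, "y": 9, "z": -6, "rx": 0, "ry": 0, "rz": 0},
  {"x": 22, "y": 9, "z": -6, "rx": 0, "ry": 0, "rz": 0},
  {"x": 22, "y": 9, "z": -6, "rx": 0, "ry": 0, "rz": 0},
  {"x": 22, "y": 9, "z": -6, "rx": 0, "ry": 0, "rz": 0},
  {"x": 22, "y": 9, "z": -6, "rx": 0, "ry": 0, "rz": 0},
  {"x": 22, "y": 9, "z": -6, "rx": 0, "ry": 0, "rz": 0},
  {"x": 22, "y": 9, "z": -6, "rx": 0, "ry": 0, "rz": 0},
])

```text
t: 2.1
tool_pos: [517.0, 97.9, 422.7]
orientation: [[0.084, 0.996, -0.0], [0.996, -0.084, -0.0], [-0.0, 0.0, -1.0]]
ft_force: [0.4, 0.4, -0.6]
grip_width: 42.9
grip_force: 0.0
```

```bash
python3 - <<'E'
from h import *
import pickle
g=grab('wrist'); pickle.dump(g,open('w1.pkl','wb'))
print({k:v for k,v in g.items() if k!='frame'})
cv2.imwrite('pics/w1.png',cv2.resize(g['frame'],(800,600),interpolation=cv2.INTER_CUBIC))
for n,P in dict(hub=(616,155,186),handle=(655,115,238),stud=(543,21,106)).items(): print(n,(proj(g,P)/.7).round())
go(520,100,420,1.49)
E
```

```text
{'vertical_fov': 59.361446201216786, 'cx': 276.98171081825694, 'cy': 206.70392410995115, 'position': array([525.14932304, 179.10882282, 550.9354765 ]), 'attitude': array([[ 9.96517786e-01, -7.89807775e-02, -2.67271189e-02],
       [-8.33766032e-02, -9.46976823e-01, -3.10295407e-01],
       [-8.02589636e-04,  3.11443308e-01, -9.50264396e-01]])}
hub [535. 149.]
handle [622. 216.]
stud [431. 306.]
t 2.15 pos [517.1  98.  422.8] yaw 1.487 w 43.1 F [ 0.4 -0.4  0.8] gf 0.0
shift cm [0.23 0.28 0.28] rot [ 0.     0.    -0.003]
```

View pics/w1.png

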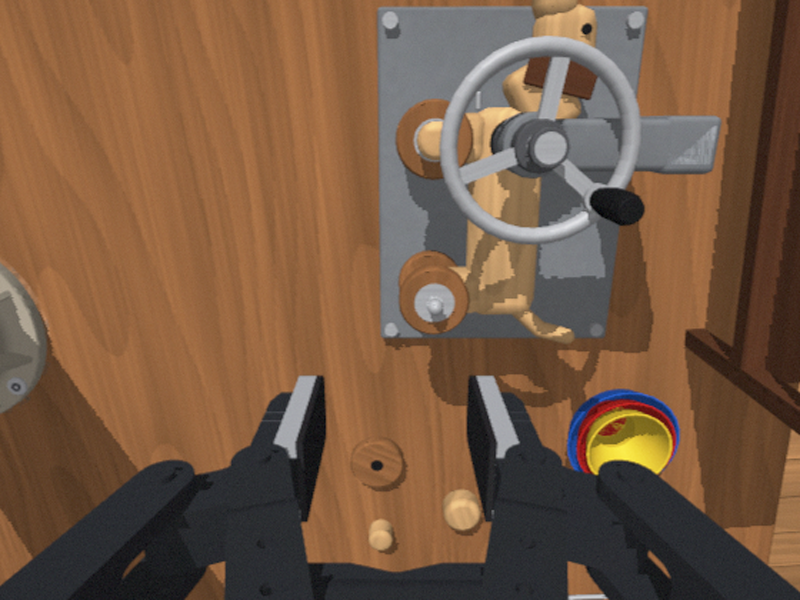

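Wrist view: rim spans x 440–641, y 38–243, handle top at about (626,207), washer centre (434,303), ball (435,305), cap (381,535).

```bash
python3 - <<'E'
from h import *
import pickle
g=pickle.load(open('w1.pkl','rb')); t=pickle.load(open('d0.pkl','rb'))['top']
w=lambda u,v,z:ray(g,u*.7,v*.7,z)
for z in(180,186):
    P=[w(*q,z) for q in[(440,140),(641,140),(541,38),(540,243)]]
    print(z,[p.round(1)[:2] for p in P], 'c',((P[0]+P[1])/2).round(1)[0],((P[2]+P[3])/2).round(1)[1])
print('handle',w(626,207,238),'washer',w(434,303,106),'cap',w(381,527,24))
# ellipse fits of grey regions
def blob(im,box,lo,sat):
    x0,y0,x1,y1=box; a=cv2.cvtColor(im[y0:y1,x0:x1],cv2.COLOR_BGR2HSV)
    m=((a[...,1]<sat)&(a[...,2]>lo)).astype(np.uint8)
    n,l,s,c=cv2.connectedComponentsWithStats(m); i=1+np.argmax(s[1:,4]); pts=cv2.findNonZero((l==i).astype(np.uint8))
    e=cv2.minEnclosingCircle(pts); (cx,cy),ax,_=cv2.fitEllipse(cv2.convexHull(pts)); return s[i],(cx+x0,cy+y0),ax
r=blob(g['frame'],(285,190,325,230),100,60); print('wrist washer',r,ray(g,*r[1],106))
r=blob(t['frame'],(253,207,275,231),100,60); print('top washer',r,ray(t,*r[1],106))
E
```

```text
180 [array([553.8, 165.6]), array([689.2, 154.3]), array([621.7, 222.7]), array([621.3,  88.7])] c 621.5 155.7
186 [array([553.3, 165.8]), array([686.5, 154.7]), array([620.1, 222. ]), array([619.7,  90.2])] c 619.9 156.1
handle [657.00262487 120.46519669 238.        ] washer [546.15411549  23.75027173 106.        ] cap [ 467.27940187 -290.59817162   24.        ]
wrist washer (array([  5,   8,  28,  27, 600], dtype=int32), (303.6408405303955, 211.64299392700195), (27.0240535736084, 28.10614585876465)) [545.9891878   24.38292834 106.        ]
top washer (array([  0,  13,  22,  11, 102], dtype=int32), (249.60447764396667, 224.51492500305176), (9.977652549743652, 53.712066650390625)) [524.54172607  72.64804658 106.        ]
```

Emit:
step_arm([
  {"x": 1, "y": 4, "z": 3, "rx": 0, "ry": 0, "rz": 0},
  {"x": 2, "y": 8, "z": 7, "rx": 0, "ry": 0, "rz": 0},
  {"x": 3.2, "y": 13.6, "z": 12, "rx": 0, "ry": 0, "rz": 0},
  {"x": 3.2, "y": 13.6, "z": 12, "rx": 0, "ry": 0, "rz": 0},
  {"x": 3.2, "y": 13.6, "z": 12, "rx": 0, "ry": 0, "rz": 0},
  {"x": 3.2, "y": 13.6, "z": 12, "rx": 0, "ry": 0, "rz": 0},
  {"x": 3.2, "y": 13.6, "z": 12, "rx": 0, "ry": 0, "rz": 0},
  {"x": 3.2, "y": 13.6, "z": 12, "rx": 0, "ry": 0, "rz": 0},
])

```text
t: 3.15
tool_pos: [655.3, 119.8, 304.4]
orientation: [[0.082, 0.997, 0.003], [0.997, -0.082, 0.0], [0.0, 0.003, -1.0]]
ft_force: [-0.1, -0.1, 0.3]
grip_width: 42.9
grip_force: 0.0
```

```bash
python3 - <<'E'
from h import *
import pickle
g=grab('wrist'); pickle.dump(g,open('w2.pkl','wb'))
cv2.imwrite('pics/w2.png',cv2.resize(g['frame'],(800,600),interpolation=cv2.INTER_CUBIC))
print(g['position'])
for n,P in dict(hub=(618,155.5,186),handle=(656,118,238),stud=(544,23,106)).items(): print(n,(proj(g,P)/.7).round())
go(656,118,214,1.49)
E
```

```text
[663.03876584 200.9966515  432.64565987]
hub [308. 232.]
handle [394. 342.]
stud [246. 404.]
t 3.2 pos [655.4 119.8 304. ] yaw 1.489 w 42.6 F [ 0.5 -0.  -0.2] gf 0.0
shift cm [-0.17  0.06  9.  ] rot [ 0.002 -0.    -0.001]
```

View pics/w2.png

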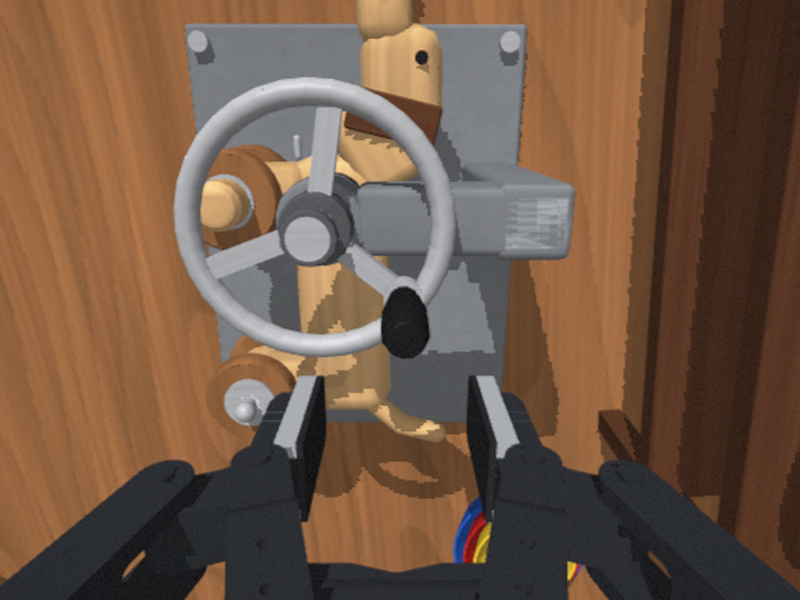

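Rim spans x 175–455, y 77–357; handle top disc centre (405,335), a few mm off the prediction; washer (247,402).

```bash
python3 - <<'E'
from h import *
import pickle
from scipy.optimize import least_squares
g=pickle.load(open('w2.pkl','rb'))
w=lambda u,v,z:ray(g,u*.7,v*.7,z)
P=[w(*q,180) for q in[(175,217),(455,217),(315,77),(315,357)]]
print([p.round(1)[:2] for p in P],((P[0]+P[1])/2)[:1],((P[2]+P[3])/2)[1])
print('handle',w(405,335,238).round(1),'washer',w(247,402,106).round(1))
a=cv2.cvtColor(g['frame'],cv2.COLOR_BGR2GRAY)[190:255,255:310]
m=(a<45).astype(np.uint8); n,l,s,c=cv2.connectedComponentsWithStats(m); print((s/.7).round(),(c+[255,190])/.7)
R=g['frame'][60:420]
E
```

```text
[array([554.1, 166.8]), array([688.4, 155.8]), array([629.3, 223.3]), array([611.7,  88. ])] [621.27269641] 155.65420870001057
handle [660.5 120.6 238. ] washer [544.9  24.7 106. ]
[[   0.    0.   79.   93. 3290.]
 [  17.   16.   47.   71. 1817.]] [[402.06500837 313.59220892]
 [404.29132974 323.57142857]]
```

Emit:
step_arm([
  {"x": 0, "y": 0.6, "z": 1, "rx": 0, "ry": 0, "rz": 0},
  {"x": 0, "y": 0.6, "z": 3, "rx": 0, "ry": 0, "rz": 0},
  {"x": 0, "y": 0.6, "z": 5, "rx": 0, "ry": 0, "rz": 0},
  {"x": 0, "y": 0.6, "z": 7, "rx": 0, "ry": 0, "rz": 0},
  {"x": 0, "y": 0.6, "z": 8.5, "rx": 0, "ry": 0, "rz": 0},
  {"x": 0, "y": 0.6, "z": 9.1, "rx": 0, "ry": 0, "rz": 0},
  {"x": 0, "y": 0.6, "z": 9.1, "rx": 0, "ry": 0, "rz": 0},
  {"x": 0, "y": 0.6, "z": 9.1, "rx": 0, "ry": 0, "rz": 0},
])

```text
t: 4.2
tool_pos: [662.0, 119.3, 212.5]
orientation: [[0.082, 0.997, 0.001], [0.997, -0.082, -0.0], [0.0, 0.001, -1.0]]
ft_force: [-0.3, 0.0, 1.3]
grip_width: 42.2
grip_force: 0.0
```

Emit:
step_arm([
  {"x": 0, "y": 0, "z": 0, "rx": 0, "ry": 0, "rz": 0},
  {"x": 0, "y": 0, "z": 0, "rx": 0, "ry": 0, "rz": 0},
  {"x": 0, "y": 0, "z": 0, "rx": 0, "ry": 0, "rz": 0},
  {"x": 0, "y": 0, "z": 0, "rx": 0, "ry": 0, "rz": 0},
  {"x": 0, "y": 0, "z": 0, "rx": 0, "ry": 0, "rz": 0},
  {"x": 0, "y": 0, "z": 0, "rx": 0, "ry": 0, "rz": 0},
  {"x": 0, "y": 0, "z": 0, "rx": 0, "ry": 0, "rz": 0},
  {"x": 0, "y": 0, "z": 0, "rx": 0, "ry": 0, "rz": 0},
], gripper=0)

```text
t: 5.2
tool_pos: [661.4, 119.5, 212.6]
orientation: [[0.082, 0.997, 0.001], [0.997, -0.082, 0.0], [0.0, 0.001, -1.0]]
ft_force: [-3.3, 1.7, 5.3]
grip_width: 18.5
grip_force: 58.5
```

```bash
python3 - <<'E'
from h import *
go(661,120,212,1.487); print(robot.sense()['joints'].round(2))
# circle rows about hub, clockwise
def circ(a0,a1,n,C=(620.5,156),r=55):
    s=robot.sense(); R=np.array(s['orientation']).reshape(3,3); p=np.array(s['tool_pos'])
    for a in np.linspace(a0,a1,n+1)[1:]:
        q=np.array([C[0]+r*np.cos(a),C[1]+r*np.sin(a),p[2]]); print((R.T@(q-p)/10).round(2))
p=robot.sense()['tool_pos']; a=np.arctan2(p[1]-156,p[0]-620.5); print(a,np.hypot(p[1]-156,p[0]-620.5)); circ(a,a-np.pi*.75,8)
E
```

```text
t 5.2 pos [661.4 119.5 212.6] yaw 1.489 w 18.5 F [-3.3  1.7  5.3] gf 58.5
shift cm [ 0.04 -0.04  0.06] rot [ 0.001 -0.     0.002]
[0.06 0.52 0.27 1.33 0.   1.71]
-0.7278444061892149 54.79831536484591
[-1.14 -1.13 -0.  ]
[-1.89 -2.56 -0.  ]
[-2.2  -4.15 -0.  ]
[-2.03 -5.75 -0.  ]
[-1.4  -7.24 -0.01]
[-0.36 -8.48 -0.01]
[ 0.99 -9.37 -0.01]
[ 2.54 -9.82 -0.01]
```

Emit:
step_arm([
  {"x": -1.14, "y": -1.13, "z": 0, "rx": 0, "ry": 0, "rz": 0},
  {"x": -1.89, "y": -2.56, "z": 0, "rx": 0, "ry": 0, "rz": 0},
  {"x": -2.2, "y": -4.15, "z": 0, "rx": 0, "ry": 0, "rz": 0},
  {"x": -2.03, "y": -5.75, "z": 0, "rx": 0, "ry": 0, "rz": 0},
  {"x": -1.4, "y": -7.24, "z": 0, "rx": 0, "ry": 0, "rz": 0},
  {"x": -0.36, "y": -8.48, "z": 0, "rx": 0, "ry": 0, "rz": 0},
  {"x": 0.99, "y": -9.37, "z": 0, "rx": 0, "ry": 0, "rz": 0},
  {"x": 2.54, "y": -9.82, "z": 0, "rx": 0, "ry": 0, "rz": 0},
])

```text
t: 6.2
tool_pos: [564.5, 152.3, 212.6]
orientation: [[0.083, 0.997, -0.001], [0.997, -0.083, -0.002], [-0.002, -0.0, -1.0]]
ft_force: [-1.0, -1.7, 5.5]
grip_width: 18.5
grip_force: 59.2
```

```bash
cat >> h.py <<'E'
def circ(sweep,n=8,C=(620.5,156),r=55,lag=0):
    s=robot.sense(); R=np.array(s['orientation']).reshape(3,3); p=np.array(s['tool_pos'])
    a0=np.arctan2(p[1]-C[1],p[0]-C[0]); print('t',s['t'],'a',a0.round(3),'r',np.hypot(p[1]-C[1],p[0]-C[0]).round(2),'F',np.round(s['ft_force'],1),'w',s['grip_width'].round(1),'pos',p.round(1))
    F=np.array(s['ft_force']); print('Fr',F[0]*np.cos(a0)+F[1]*np.sin(a0),'Ft(cw)',F[0]*np.sin(a0)-F[1]*np.cos(a0))
    for a in np.linspace(a0-lag,a0-sweep,n+1)[1:]:
        q=np.array([C[0]+r*np.cos(a),C[1]+r*np.sin(a),p[2]]); print((R.T@(q-p)/10).round(2))
E
python3 -c "
from h import *
circ(np.pi)"
```

```text
Traceback (most recent call last):
  File "h.py", line 25, in circ
    a0=np.arctan2(p[1]-C[1],p[0]-C[0]); print('t',s['t'],'a',a0.round(3),'r',np.hypot(p[1]-C[1],p[0]-C[0]).round(2),'F',np.round(s['ft_force'],1),'w',s['grip_width'].round(1),'pos',p.round(1))
                                                                                                                                                      ^^^^^^^^^^^^^^^^^^^^^
AttributeError: 'float' object has no attribute 'round'
```

```bash
sed -i "s/s\['grip_width'\].round(1),'pos'/round(s['grip_width'],1),'pos'/" h.py
python3 -c "
from h import *
circ(np.pi)"
```

```text
t 6.2 a -3.076 r 56.08 F [-1.  -1.7  5.5] w 18.5 pos [564.5 152.3 212.6]
Fr 1.0751124809102601 Ft(cw) -1.6663582903175895
[ 2.16  0.21 -0.  ]
[ 4.1   1.13 -0.01]
[ 5.54  2.72 -0.01]
[ 6.27  4.74 -0.01]
[ 6.16  6.88 -0.01]
[ 5.25  8.82 -0.01]
[ 3.660e+00  1.026e+01 -1.000e-02]
[ 1.640e+00  1.099e+01 -1.000e-02]
```

```bash
python3 -c "
from h import *
circ(2.5)
import pickle
g=pickle.load(open('w2.pkl','rb'))
for z in (206,210,214,218,222,226):print(z,(proj(g,(620.8,155.7,z))/.7).round(1))"
```

```text
t 6.2 a -3.076 r 56.08 F [-1.  -1.7  5.5] w 18.5 pos [564.5 152.3 212.6]
Fr 1.0751124809102601 Ft(cw) -1.6663582903175895
[ 1.73  0.12 -0.  ]
[ 3.35  0.66 -0.01]
[ 4.73  1.67 -0.01]
[ 5.73  3.06 -0.01]
[ 6.26  4.69 -0.01]
[ 6.26  6.4  -0.01]
[ 5.73  8.03 -0.01]
[ 4.73  9.42 -0.01]
206 [307.1 239.8]
210 [305.6 241.7]
214 [304.1 243.8]
218 [302.5 245.9]
222 [300.9 248. ]
226 [299.2 250.3]
```

Emit:
step_arm([
  {"x": 1.73, "y": 0.12, "z": 0, "rx": 0, "ry": 0, "rz": 0},
  {"x": 3.35, "y": 0.66, "z": 0, "rx": 0, "ry": 0, "rz": 0},
  {"x": 4.73, "y": 1.67, "z": 0, "rx": 0, "ry": 0, "rz": 0},
  {"x": 5.73, "y": 3.06, "z": 0, "rx": 0, "ry": 0, "rz": 0},
  {"x": 6.26, "y": 4.69, "z": 0, "rx": 0, "ry": 0, "rz": 0},
  {"x": 6.26, "y": 6.4, "z": 0, "rx": 0, "ry": 0, "rz": 0},
  {"x": 5.73, "y": 8.03, "z": 0, "rx": 0, "ry": 0, "rz": 0},
  {"x": 4.73, "y": 9.42, "z": 0, "rx": 0, "ry": 0, "rz": 0},
])

```text
t: 7.2
tool_pos: [661.9, 190.8, 212.5]
orientation: [[0.082, 0.997, -0.003], [0.997, -0.082, -0.003], [-0.003, -0.003, -1.0]]
ft_force: [-11.2, -7.0, 11.8]
grip_width: 18.9
grip_force: 60.1
```

```bash
python3 -c "
from h import *
circ(.8)"
```

```text
t 7.2 a 0.699 r 54.04 F [-11.2  -7.   11.8] w 18.9 pos [661.9 190.8 212.5]
Fr -13.073396777121335 Ft(cw) -1.890273336720889
[-0.34  0.44 -0.  ]
[-0.79  0.76  0.  ]
[-1.26  1.04  0.  ]
[-1.76  1.27  0.  ]
[-2.28  1.45  0.  ]
[-2.81  1.57  0.  ]
[-3.36  1.64  0.01]
[-3.91  1.66  0.01]
```

Radial force shows the true centre is nearer (619.6,155.2). Before going on near the stop I zoom on the hub to read the collar height.

```bash
python3 - <<'E'
from h import *
import pickle
a=pickle.load(open('w2.pkl','rb'))['frame'][110:200,170:270]
b=grab('wrist')
pickle.dump(b,open('w3.pkl','wb'))
u,v=proj(b,(619.6,155.2,186)); print(u,v)
c=b['frame'][-100:,100:270]
c=cv2.resize(b['frame'],(400,300),interpolation=cv2.INTER_AREA)
A=cv2.resize(a,(400,360),interpolation=cv2.INTER_CUBIC)
o=np.zeros((360,800,3),np.uint8); o[:,:400]=A; o[:300,400:]=c
cv2.imwrite('pics/z.png',o)
E
```

```text
196.4195594694804 338.676941875932
```

View pics/z.png

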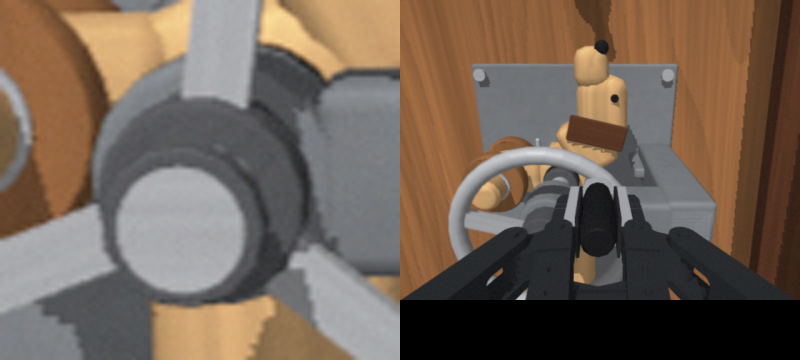

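```bash
python3 - <<'E'
from h import *
import pickle
g=pickle.load(open('w3.pkl','rb'))
b=g['frame'][215:335,160:260]
cv2.imwrite('pics/z2.png',cv2.resize(b,(500,600),interpolation=cv2.INTER_CUBIC))
for z in(186,190,194,198,202,206):print(z,((proj(g,(619.6,155.2,z))-[160,215])*5).round())
E
```

```text
186 [182. 618.]
190 [173. 645.]
194 [165. 673.]
198 [155. 702.]
202 [145. 732.]
206 [135. 764.]
```

View pics/z2.png

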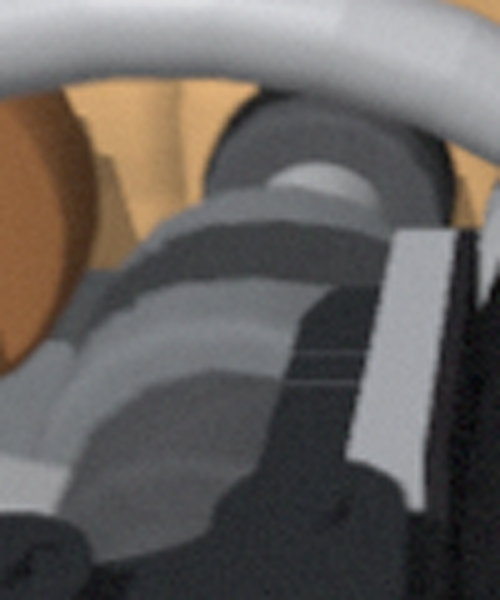

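```bash
python3 - <<'E'
from h import *
import pickle
g=pickle.load(open('w3.pkl','rb'))
t=np.linspace(0,2*np.pi,120)
for z in(84,88,92,96,100,104,108,112):
    q=np.array([(proj(g,(619.6+19*np.cos(a),155.2+19*np.sin(a),z))-[160,215])*5 for a in t]); print(z,'x',q[:,0].min().round(),q[:,0].max().round(),'ytop',q[:,1].min().round(), 'yc',q[:,1].mean().round())
E
```

```text
84 x 199.0 447.0 ytop 66.0 yc 181.0
88 x 193.0 445.0 ytop 76.0 yc 192.0
92 x 188.0 443.0 ytop 86.0 yc 204.0
96 x 182.0 441.0 ytop 97.0 yc 216.0
100 x 176.0 439.0 ytop 108.0 yc 228.0
104 x 170.0 437.0 ytop 119.0 yc 241.0
108 x 164.0 435.0 ytop 131.0 yc 254.0
112 x 158.0 432.0 ytop 143.0 yc 267.0
```

The foot's top reads about 97–100 mm, i.e. near contact with the dog, so the stop is within roughly 0.2–2.5 rad. I go on in small steps, watching the force.

```bash
cat >> h.py <<'E'
def circ2(sweep,n=4,C=(619.6,155.2),r=55,k=10):
    s=robot.sense(); R=np.array(s['orientation']).reshape(3,3); p=np.array(s['tool_pos']); F=np.array(s['ft_force'])
    a0=np.arctan2(p[1]-C[1],p[0]-C[0])
    print('t',round(s['t'],2),'a',a0.round(3),'r',np.hypot(p[1]-C[1],p[0]-C[0]).round(2),'F',F.round(1),'Fr',round(F[0]*np.cos(a0)+F[1]*np.sin(a0),1),'Fback',round(-F[0]*np.sin(a0)+F[1]*np.cos(a0),1),'w',round(s['grip_width'],1))
    cmd=p-np.array([F[0],F[1],0])/k
    for a in np.linspace(a0,a0-sweep,n+1)[1:]:
        q=np.array([C[0]+r*np.cos(a),C[1]+r*np.sin(a),p[2]]); print((R.T@(q-cmd)/10)[:2].round(2))
E
python3 -c "
from h import *
circ2(.35)"
```

```text
t 7.25 a 0.655 r 55.16 F [-7.9 -7.   9.1] Fr -10.5 Fback -0.8 w 18.7
[-0.46  0.22]
[-0.85  0.5 ]
[-1.27  0.74]
[-1.71  0.94]
```

Emit:
step_arm([
  {"x": -0.46, "y": 0.22, "z": 0, "rx": 0, "ry": 0, "rz": 0},
  {"x": -0.65, "y": 0.36, "z": 0, "rx": 0, "ry": 0, "rz": 0},
  {"x": -0.85, "y": 0.5, "z": 0, "rx": 0, "ry": 0, "rz": 0},
  {"x": -1.06, "y": 0.62, "z": 0, "rx": 0, "ry": 0, "rz": 0},
  {"x": -1.27, "y": 0.74, "z": 0, "rx": 0, "ry": 0, "rz": 0},
  {"x": -1.49, "y": 0.84, "z": 0, "rx": 0, "ry": 0, "rz": 0},
  {"x": -1.71, "y": 0.94, "z": 0, "rx": 0, "ry": 0, "rz": 0},
  {"x": -1.71, "y": 0.94, "z": 0, "rx": 0, "ry": 0, "rz": 0},
])

```text
t: 8.25
tool_pos: [671.0, 174.7, 212.6]
orientation: [[0.082, 0.997, 0.0], [0.997, -0.082, 0.0], [0.0, 0.0, -1.0]]
ft_force: [-3.4, 0.1, 6.8]
grip_width: 18.8
grip_force: 59.9
```

```bash
python3 -c "
from h import *
circ2(.24)"
```

```text
t 8.25 a 0.362 r 54.93 F [-3.4  0.1  6.8] Fr -3.2 Fback 1.3 w 18.8
[-0.3  0.1]
[-0.61  0.22]
[-0.93  0.31]
[-1.25  0.39]
```

Emit:
step_arm([
  {"x": -0.15, "y": 0.05, "z": 0, "rx": 0, "ry": 0, "rz": 0},
  {"x": -0.3, "y": 0.1, "z": 0, "rx": 0, "ry": 0, "rz": 0},
  {"x": -0.45, "y": 0.16, "z": 0, "rx": 0, "ry": 0, "rz": 0},
  {"x": -0.61, "y": 0.22, "z": 0, "rx": 0, "ry": 0, "rz": 0},
  {"x": -0.77, "y": 0.27, "z": 0, "rx": 0, "ry": 0, "rz": 0},
  {"x": -0.93, "y": 0.31, "z": 0, "rx": 0, "ry": 0, "rz": 0},
  {"x": -1.25, "y": 0.39, "z": 0, "rx": 0, "ry": 0, "rz": 0},
  {"x": -1.25, "y": 0.39, "z": 0, "rx": 0, "ry": 0, "rz": 0},
])

```text
t: 9.25
tool_pos: [674.1, 162.1, 212.6]
orientation: [[0.081, 0.997, 0.001], [0.997, -0.081, 0.001], [0.001, 0.001, -1.0]]
ft_force: [-2.6, 0.8, 5.5]
grip_width: 18.9
grip_force: 59.9
```

```bash
python3 -c "
from h import *
circ2(.24)"
```

```text
t 9.25 a 0.127 r 54.91 F [-2.6  0.8  5.5] Fr -2.5 Fback 1.1 w 18.9
[-0.32  0.04]
[-0.64  0.08]
[-0.97  0.1 ]
[-1.3  0.1]
```

Emit:
step_arm([
  {"x": -0.16, "y": 0.02, "z": 0, "rx": 0, "ry": 0, "rz": 0},
  {"x": -0.32, "y": 0.04, "z": 0, "rx": 0, "ry": 0, "rz": 0},
  {"x": -0.48, "y": 0.06, "z": 0, "rx": 0, "ry": 0, "rz": 0},
  {"x": -0.64, "y": 0.08, "z": 0, "rx": 0, "ry": 0, "rz": 0},
  {"x": -0.8, "y": 0.09, "z": 0, "rx": 0, "ry": 0, "rz": 0},
  {"x": -0.97, "y": 0.1, "z": 0, "rx": 0, "ry": 0, "rz": 0},
  {"x": -1.3, "y": 0.1, "z": 0, "rx": 0, "ry": 0, "rz": 0},
  {"x": -1.3, "y": 0.1, "z": 0, "rx": 0, "ry": 0, "rz": 0},
])

```text
t: 10.25
tool_pos: [674.3, 150.4, 212.6]
orientation: [[0.081, 0.997, 0.001], [0.997, -0.081, 0.003], [0.003, 0.001, -1.0]]
ft_force: [-1.6, 4.1, 5.3]
grip_width: 18.4
grip_force: 59.7
```

```bash
python3 -c "
from h import *
circ2(.24)"
```

```text
t 10.25 a -0.087 r 54.87 F [-1.6  4.1  5.3] Fr -2.0 Fback 4.0 w 18.4
[-0.29 -0.02]
[-0.62 -0.05]
[-0.94 -0.1 ]
[-1.27 -0.17]
```

Emit:
step_arm([
  {"x": -0.15, "y": -0.01, "z": 0, "rx": 0, "ry": 0, "rz": 0},
  {"x": -0.3, "y": -0.02, "z": 0, "rx": 0, "ry": 0, "rz": 0},
  {"x": -0.45, "y": -0.03, "z": 0, "rx": 0, "ry": 0, "rz": 0},
  {"x": -0.62, "y": -0.05, "z": 0, "rx": 0, "ry": 0, "rz": 0},
  {"x": -0.62, "y": -0.05, "z": 0, "rx": 0, "ry": 0, "rz": 0},
  {"x": -0.62, "y": -0.05, "z": 0, "rx": 0, "ry": 0, "rz": 0},
  {"x": -0.62, "y": -0.05, "z": 0, "rx": 0, "ry": 0, "rz": 0},
  {"x": -0.62, "y": -0.05, "z": 0, "rx": 0, "ry": 0, "rz": 0},
])

```text
t: 11.25
tool_pos: [674.2, 149.9, 212.6]
orientation: [[0.076, 0.997, 0.004], [0.997, -0.076, 0.012], [0.013, 0.003, -1.0]]
ft_force: [2.7, 20.2, 2.9]
grip_width: 19.0
grip_force: 59.4
```

```bash
python3 -c "
from h import *
circ2(.24)"
```

```text
t 11.25 a -0.096 r 54.82 F [ 2.7 20.2  2.9] Fr 0.8 Fback 20.4 w 19.0
[-0.13  0.01]
[-0.45 -0.02]
[-0.78 -0.08]
[-1.1  -0.15]
```

The wheel is against its stop (20 N back force, no further motion; sweep 5.65 rad fits a start of about 6.9). Now relax, open, lift, and go over the cap.

Emit:
step_arm([
  {"x": 0.3, "y": 0, "z": 0, "rx": 0, "ry": 0, "rz": 0},
  {"x": 0.5, "y": 0, "z": 0, "rx": 0, "ry": 0, "rz": 0},
  {"x": 0.5, "y": 0, "z": 0, "rx": 0, "ry": 0, "rz": 0},
  {"x": 0.5, "y": 0, "z": 0, "rx": 0, "ry": 0, "rz": 0},
  {"x": 0.5, "y": 0, "z": -1, "rx": 0, "ry": 0, "rz": 0},
  {"x": 0.5, "y": 0, "z": -3, "rx": 0, "ry": 0, "rz": 0},
  {"x": 0.5, "y": 0, "z": -6, "rx": 0, "ry": 0, "rz": 0},
  {"x": 0.5, "y": 0, "z": -9, "rx": 0, "ry": 0, "rz": 0},
], gripper=0.55)

```text
t: 12.25
tool_pos: [673.7, 146.9, 303.3]
orientation: [[0.082, 0.997, 0.001], [0.997, -0.082, -0.0], [-0.0, 0.001, -1.0]]
ft_force: [-0.1, 0.0, 0.0]
grip_width: 47.1
grip_force: 0.0
```

```bash
python3 -c "
from h import *
go(460,-280,260,1.49)"
```

```text
t 12.25 pos [673.7 146.9 303.3] yaw 1.488 w 47.1 F [-0.1  0.   0. ] gf 0.0
shift cm [-44.31 -17.78   4.32] rot [ 0.001  0.    -0.002]
```

Emit:
step_arm([
  {"x": -44.3, "y": -17.8, "z": 4.3, "rx": 0, "ry": 0, "rz": 0},
  {"x": -44.3, "y": -17.8, "z": 4.3, "rx": 0, "ry": 0, "rz": 0},
  {"x": -44.3, "y": -17.8, "z": 4.3, "rx": 0, "ry": 0, "rz": 0},
  {"x": -44.3, "y": -17.8, "z": 4.3, "rx": 0, "ry": 0, "rz": 0},
  {"x": -44.3, "y": -17.8, "z": 4.3, "rx": 0, "ry": 0, "rz": 0},
  {"x": -44.3, "y": -17.8, "z": 4.3, "rx": 0, "ry": 0, "rz": 0},
  {"x": -44.3, "y": -17.8, "z": 4.3, "rx": 0, "ry": 0, "rz": 0},
  {"x": -44.3, "y": -17.8, "z": 4.3, "rx": 0, "ry": 0, "rz": 0},
])

```text
t: 13.25
tool_pos: [458.6, -282.3, 259.5]
orientation: [[0.084, 0.996, 0.001], [0.996, -0.084, -0.001], [-0.001, 0.001, -1.0]]
ft_force: [0.3, 0.3, -0.4]
grip_width: 46.9
grip_force: 0.0
```

Emit:
step_arm([
  {"x": 0, "y": 0, "z": 0, "rx": 0, "ry": 0, "rz": 0},
  {"x": 0, "y": 0, "z": 0, "rx": 0, "ry": 0, "rz": 0},
  {"x": 0, "y": 0, "z": 0, "rx": 0, "ry": 0, "rz": 0},
  {"x": 0, "y": 0, "z": 0, "rx": 0, "ry": 0, "rz": 0},
  {"x": 0, "y": 0, "z": 0, "rx": 0, "ry": 0, "rz": 0},
  {"x": 0, "y": 0, "z": 0, "rx": 0, "ry": 0, "rz": 0},
  {"x": 0, "y": 0, "z": 0, "rx": 0, "ry": 0, "rz": 0},
  {"x": 0, "y": 0, "z": 0, "rx": 0, "ry": 0, "rz": 0},
])

```text
t: 14.25
tool_pos: [460.0, -279.7, 258.6]
orientation: [[0.082, 0.997, -0.0], [0.997, -0.082, -0.0], [-0.0, -0.0, -1.0]]
ft_force: [0.7, 0.1, 0.8]
grip_width: 47.1
grip_force: 0.0
```

```bash
python3 - <<'E'
from h import *
import pickle
g=grab('wrist'); pickle.dump(g,open('w4.pkl','wb'))
cv2.imwrite('pics/w4.png',cv2.resize(g['frame'],(800,600),interpolation=cv2.INTER_CUBIC))
print((proj(g,(460,-313,24))/.7).round())
go(460,-280,260,1.49)
t=grab('top'); cv2.imwrite('pics/t4.png',t['frame'])
E
```

```text
[398. 290.]
t 14.3 pos [ 460.  -279.7  258.6] yaw 1.489 w 47.1 F [ 0.8 -0.3 -1. ] gf 0.0
shift cm [-0.03  0.   -0.14] rot [ 0.     0.    -0.001]
```

View pics/w4.png

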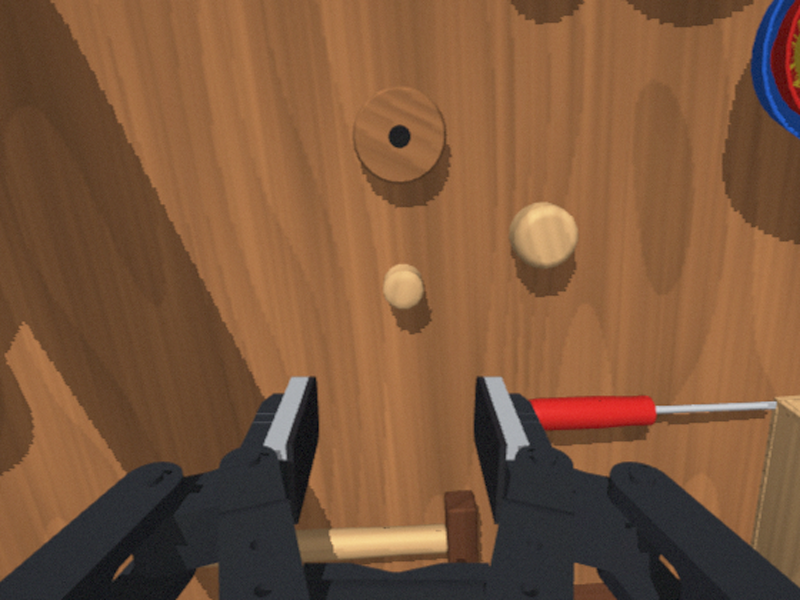

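```bash
python3 - <<'E'
from h import *
import pickle
g=pickle.load(open('w4.pkl','rb'))
p=ray(g,404*.7,289.5*.7,24); print(p)
go(p[0],p[1],17,1.489)
# washer sanity: handle circle gave true hub (619.6,155.2); wrist w2 vision hub (620.8,155.7)
E
```

```text
[ 464.38821773 -312.97365318   24.        ]
t 14.35 pos [ 460.  -279.7  258.6] yaw 1.489 w 47.0 F [-0.5  0.7  0. ] gf 0.0
shift cm [-3.28  0.71 24.16] rot [-0.  0. -0.]
```

Emit:
step_arm([
  {"x": -3.3, "y": 0.7, "z": 4, "rx": 0, "ry": 0, "rz": 0},
  {"x": -3.3, "y": 0.7, "z": 9, "rx": 0, "ry": 0, "rz": 0},
  {"x": -3.3, "y": 0.7, "z": 14, "rx": 0, "ry": 0, "rz": 0},
  {"x": -3.3, "y": 0.7, "z": 19, "rx": 0, "ry": 0, "rz": 0},
  {"x": -3.3, "y": 0.7, "z": 22, "rx": 0, "ry": 0, "rz": 0},
  {"x": -3.3, "y": 0.7, "z": 23.5, "rx": 0, "ry": 0, "rz": 0},
  {"x": -3.3, "y": 0.7, "z": 24.1, "rx": 0, "ry": 0, "rz": 0},
  {"x": -3.3, "y": 0.7, "z": 24.1, "rx": 0, "ry": 0, "rz": 0},
])

```text
t: 15.35
tool_pos: [464.8, -313.7, 18.4]
orientation: [[0.082, 0.997, 0.001], [0.997, -0.082, -0.001], [-0.001, 0.001, -1.0]]
ft_force: [1.0, 0.3, -0.4]
grip_width: 47.0
grip_force: 0.0
```

Emit:
step_arm([
  {"x": 0, "y": 0, "z": 0, "rx": 0, "ry": 0, "rz": 0},
  {"x": 0, "y": 0, "z": 0, "rx": 0, "ry": 0, "rz": 0},
  {"x": 0, "y": 0, "z": 0, "rx": 0, "ry": 0, "rz": 0},
  {"x": 0, "y": 0, "z": 0, "rx": 0, "ry": 0, "rz": 0},
  {"x": 0, "y": 0, "z": 0, "rx": 0, "ry": 0, "rz": 0},
  {"x": 0, "y": 0, "z": 0, "rx": 0, "ry": 0, "rz": 0},
  {"x": 0, "y": 0, "z": 0, "rx": 0, "ry": 0, "rz": 0},
  {"x": 0, "y": 0, "z": 0, "rx": 0, "ry": 0, "rz": 0},
], gripper=0)

```text
t: 16.35
tool_pos: [465.1, -314.0, 19.3]
orientation: [[0.082, 0.997, 0.002], [0.997, -0.082, -0.002], [-0.002, 0.002, -1.0]]
ft_force: [-0.3, 0.3, 6.4]
grip_width: 27.4
grip_force: 59.0
```

```bash
python3 -c "
from h import *
go(464.4,-313,17,1.489)"
```

```text
t 16.35 pos [ 465.1 -314.    19.3] yaw 1.489 w 27.4 F [-0.3  0.3  6.4] gf 59.0
shift cm [ 0.09 -0.08  0.22] rot [ 0.002  0.002 -0.   ]
```

Cap gripped (width 27 mm, 59 N). Lift and go to view the stud.

Emit:
step_arm([
  {"x": 0, "y": 0, "z": -3, "rx": 0, "ry": 0, "rz": 0},
  {"x": 0, "y": 0, "z": -8, "rx": 0, "ry": 0, "rz": 0},
  {"x": 0, "y": 0, "z": -13, "rx": 0, "ry": 0, "rz": 0},
  {"x": 4, "y": 0.6, "z": -17, "rx": 0, "ry": 0, "rz": 0},
  {"x": 8, "y": 1.1, "z": -21, "rx": 0, "ry": 0, "rz": 0},
  {"x": 13, "y": 1.8, "z": -24, "rx": 0, "ry": 0, "rz": 0},
  {"x": 18, "y": 2.5, "z": -24, "rx": 0, "ry": 0, "rz": 0},
  {"x": 23, "y": 3.2, "z": -24, "rx": 0, "ry": 0, "rz": 0},
])

```text
t: 17.35
tool_pos: [515.5, -85.1, 258.8]
orientation: [[0.082, 0.997, 0.002], [0.997, -0.082, -0.001], [-0.001, 0.003, -1.0]]
ft_force: [0.0, -0.4, -1.1]
grip_width: 27.9
grip_force: 59.3
```

Emit:
step_arm([
  {"x": 5, "y": 0.7, "z": 0, "rx": 0, "ry": 0, "rz": 0},
  {"x": 9, "y": 1.3, "z": 0, "rx": 0, "ry": 0, "rz": 0},
  {"x": 12.2, "y": 1.7, "z": 0, "rx": 0, "ry": 0, "rz": 0},
  {"x": 12.2, "y": 1.7, "z": 0, "rx": 0, "ry": 0, "rz": 0},
  {"x": 12.2, "y": 1.7, "z": 0, "rx": 0, "ry": 0, "rz": 0},
  {"x": 12.2, "y": 1.7, "z": 0, "rx": 0, "ry": 0, "rz": 0},
  {"x": 12.2, "y": 1.7, "z": 0, "rx": 0, "ry": 0, "rz": 0},
  {"x": 12.2, "y": 1.7, "z": 0, "rx": 0, "ry": 0, "rz": 0},
])

```text
t: 18.35
tool_pos: [541.9, 33.0, 257.6]
orientation: [[0.083, 0.997, 0.0], [0.997, -0.083, -0.0], [-0.0, 0.0, -1.0]]
ft_force: [-0.6, -0.3, -0.2]
grip_width: 27.8
grip_force: 59.3
```

```bash
python3 - <<'E'
from h import *
import pickle
g=grab('wrist'); pickle.dump(g,open('w5.pkl','wb'))
cv2.imwrite('pics/w5.png',cv2.resize(g['frame'],(800,600),interpolation=cv2.INTER_CUBIC))
print((proj(g,(545,24.5,106))/.7).round(),(proj(g,(545,24.5,117.3))/.7).round())
go(545,24.5,260,1.489); p=robot.sense()['tool_pos']
print('cap top centre pred',(proj(g,p+[0,0,-19.3+24])/.7).round(1))
E
```

```text
[400. 292.] [401. 299.]
t 18.4 pos [541.9  33.1 257.6] yaw 1.488 w 27.5 F [ 0.6 -0.1 -1.2] gf 59.3
shift cm [-0.84  0.38 -0.24] rot [ 0.     0.    -0.001]
cap top centre pred [391.  439.1]
```

View pics/w5.png

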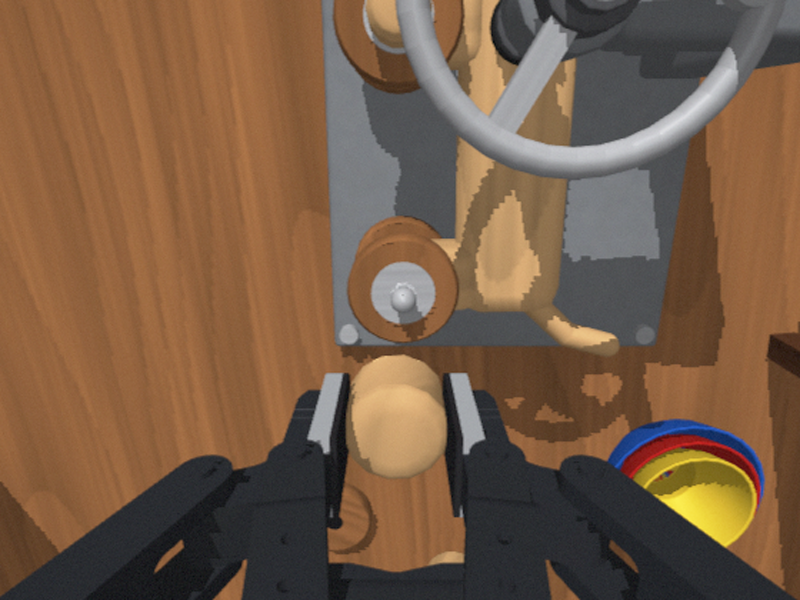

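Washer centre at (403.5,293), ball (402,299); cap upright in the hand, top disc centre (398,431), midway between the pads (397), so the camera carries about 2 mm of bias. A closer measurement with both at similar depth follows.

Emit:
step_arm([
  {"x": -1, "y": 0.2, "z": 1.5, "rx": 0, "ry": 0, "rz": 0},
  {"x": -2.5, "y": 0.4, "z": 3.5, "rx": 0, "ry": 0, "rz": 0},
  {"x": -2.5, "y": 0.4, "z": 5.5, "rx": 0, "ry": 0, "rz": 0},
  {"x": -2.5, "y": 0.4, "z": 7.2, "rx": 0, "ry": 0, "rz": 0},
  {"x": -2.5, "y": 0.4, "z": 7.2, "rx": 0, "ry": 0, "rz": 0},
  {"x": -2.5, "y": 0.4, "z": 7.2, "rx": 0, "ry": 0, "rz": 0},
  {"x": -2.5, "y": 0.4, "z": 7.2, "rx": 0, "ry": 0, "rz": 0},
  {"x": -2.5, "y": 0.4, "z": 7.2, "rx": 0, "ry": 0, "rz": 0},
])

```text
t: 19.4
tool_pos: [544.3, 8.4, 186.3]
orientation: [[0.082, 0.997, 0.001], [0.997, -0.082, -0.0], [-0.0, 0.001, -1.0]]
ft_force: [0.4, 0.8, -0.1]
grip_width: 27.5
grip_force: 59.3
```

```bash
python3 - <<'E'
from h import *
import pickle
g=grab('wrist'); pickle.dump(g,open('w6.pkl','wb'))
cv2.imwrite('pics/w6.png',cv2.resize(g['frame'],(800,600),interpolation=cv2.INTER_CUBIC))
go(544,22.6,140,1.489)
s=robot.sense();p=s['tool_pos']
print('washer pred px800',(proj(g,(545,24,106))/.7).round(1),'captop',(proj(g,p+[0,0,4.7])/.7).round(1))
E
```

```text
t 19.45 pos [544.2   8.4 186.1] yaw 1.489 w 27.5 F [ 0.  -0.4 -0.2] gf 59.3
shift cm [ 1.41 -0.14  4.61] rot [ 0.001  0.    -0.   ]
washer pred px800 [391.1 290. ] captop [390.7 439.2]
```

View pics/w6.png

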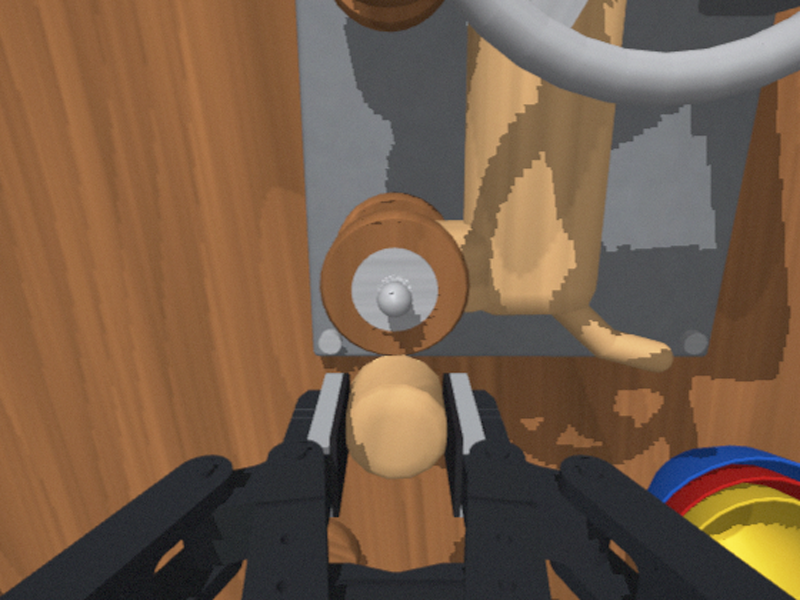

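Emit:
step_arm([
  {"x": 0.7, "y": -0.05, "z": 1, "rx": 0, "ry": 0, "rz": 0},
  {"x": 1.36, "y": -0.09, "z": 2.2, "rx": 0, "ry": 0, "rz": 0},
  {"x": 1.36, "y": -0.09, "z": 3.2, "rx": 0, "ry": 0, "rz": 0},
  {"x": 1.36, "y": -0.09, "z": 3.8, "rx": 0, "ry": 0, "rz": 0},
  {"x": 1.36, "y": -0.09, "z": 4.3, "rx": 0, "ry": 0, "rz": 0},
  {"x": 1.36, "y": -0.09, "z": 4.6, "rx": 0, "ry": 0, "rz": 0},
  {"x": 1.36, "y": -0.09, "z": 4.8, "rx": 0, "ry": 0, "rz": 0},
  {"x": 1.36, "y": -0.09, "z": 4.8, "rx": 0, "ry": 0, "rz": 0},
])

```text
t: 20.45
tool_pos: [544.7, 22.4, 138.1]
orientation: [[0.082, 0.997, 0.001], [0.997, -0.082, 0.001], [0.001, 0.001, -1.0]]
ft_force: [0.9, 2.4, 1.1]
grip_width: 27.9
grip_force: 59.5
```

```bash
python3 -c "
from h import *
go(544.4,22,125.3,1.489)"
```

```text
t 20.45 pos [544.7  22.4 138.1] yaw 1.489 w 27.9 F [0.9 2.4 1.1] gf 59.5
shift cm [-0.05 -0.02  1.28] rot [ 0.001 -0.001  0.   ]
```

Emit:
step_arm([
  {"x": 0.05, "y": 0, "z": 0.05, "rx": 0, "ry": 0, "rz": 0},
  {"x": 0.05, "y": 0, "z": 0.1, "rx": 0, "ry": 0, "rz": 0},
  {"x": 0.05, "y": 0, "z": 0.15, "rx": 0, "ry": 0, "rz": 0},
  {"x": 0.05, "y": 0, "z": 0.2, "rx": 0, "ry": 0, "rz": 0},
  {"x": 0.05, "y": 0, "z": 0.25, "rx": 0, "ry": 0, "rz": 0},
  {"x": 0.05, "y": 0, "z": 0.3, "rx": 0, "ry": 0, "rz": 0},
  {"x": 0.05, "y": 0, "z": 0.35, "rx": 0, "ry": 0, "rz": 0},
  {"x": 0.05, "y": 0, "z": 0.35, "rx": 0, "ry": 0, "rz": 0},
])

```text
t: 21.45
tool_pos: [545.0, 23.2, 135.3]
orientation: [[0.081, 0.997, 0.002], [0.997, -0.081, 0.001], [0.001, 0.002, -1.0]]
ft_force: [0.6, 4.6, 8.7]
grip_width: 27.7
grip_force: 60.2
```

```bash
python3 -c "
from h import *
go(544.4,22,125.3,1.489)"
```

```text
t 21.45 pos [545.   23.2 135.3] yaw 1.489 w 27.7 F [0.6 4.6 8.7] gf 60.2
shift cm [-0.12 -0.05  1.  ] rot [ 0.002 -0.001  0.   ]
```

Emit:
step_arm([
  {"x": 0.08, "y": 0, "z": 0, "rx": 0, "ry": 0, "rz": 0},
  {"x": 0.08, "y": 0, "z": 0.1, "rx": 0, "ry": 0, "rz": 0},
  {"x": 0.08, "y": 0, "z": 0.2, "rx": 0, "ry": 0, "rz": 0},
  {"x": 0.08, "y": 0, "z": 0.3, "rx": 0, "ry": 0, "rz": 0},
  {"x": 0.08, "y": 0, "z": 0.4, "rx": 0, "ry": 0, "rz": 0},
  {"x": 0.08, "y": 0, "z": 0.45, "rx": 0, "ry": 0, "rz": 0},
  {"x": 0.08, "y": 0, "z": 0.5, "rx": 0, "ry": 0, "rz": 0},
  {"x": 0.08, "y": 0, "z": 0.5, "rx": 0, "ry": 0, "rz": 0},
])

```text
t: 22.45
tool_pos: [544.0, 23.7, 127.3]
orientation: [[0.082, 0.997, -0.002], [0.997, -0.082, 0.001], [0.001, -0.002, -1.0]]
ft_force: [4.4, 4.9, -8.6]
grip_width: 27.6
grip_force: 59.7
```

```bash
python3 -c "
from h import *
go(544.4,22,125.3,1.489)"
```

```text
t 22.45 pos [544.   23.7 127.3] yaw 1.489 w 27.6 F [ 4.4  4.9 -8.6] gf 59.7
shift cm [-0.16  0.06  0.2 ] rot [-0.002 -0.001 -0.   ]
```

Snapped: the tool got pulled down to d ≈ 2 mm. Press on.

Emit:
step_arm([
  {"x": 0.05, "y": 0.05, "z": 0.1, "rx": 0, "ry": 0, "rz": 0},
  {"x": 0.1, "y": 0.1, "z": 0.2, "rx": 0, "ry": 0, "rz": 0},
  {"x": 0.1, "y": 0.1, "z": 0.3, "rx": 0, "ry": 0, "rz": 0},
  {"x": 0.1, "y": 0.1, "z": 0.4, "rx": 0, "ry": 0, "rz": 0},
  {"x": 0.1, "y": 0.1, "z": 0.5, "rx": 0, "ry": 0, "rz": 0},
  {"x": 0.1, "y": 0.1, "z": 0.6, "rx": 0, "ry": 0, "rz": 0},
  {"x": 0.1, "y": 0.1, "z": 0.7, "rx": 0, "ry": 0, "rz": 0},
  {"x": 0.1, "y": 0.1, "z": 0.7, "rx": 0, "ry": 0, "rz": 0},
])

```text
t: 23.45
tool_pos: [544.8, 23.9, 125.1]
orientation: [[0.082, 0.997, 0.001], [0.997, -0.082, -0.001], [-0.001, 0.001, -1.0]]
ft_force: [-7.4, -0.4, 19.6]
grip_width: 27.8
grip_force: 62.4
```

```bash
python3 -c "
from h import *
go(544.4,22,125.3,1.489)"
```

```text
t 23.45 pos [544.8  23.9 125.1] yaw 1.489 w 27.8 F [-7.4 -0.4 19.6] gf 62.4
shift cm [-0.19 -0.03 -0.02] rot [ 0.001  0.001 -0.   ]
```

Emit:
step_arm([
  {"x": 0, "y": -0.06, "z": 0, "rx": 0, "ry": 0, "rz": 0},
  {"x": 0, "y": -0.06, "z": 0, "rx": 0, "ry": 0, "rz": 0},
  {"x": 0, "y": -0.06, "z": 0, "rx": 0, "ry": 0, "rz": 0},
  {"x": 0, "y": -0.06, "z": 0, "rx": 0, "ry": 0, "rz": 0},
  {"x": 0, "y": -0.06, "z": 0, "rx": 0, "ry": 0, "rz": 0},
  {"x": 0, "y": -0.06, "z": 0, "rx": 0, "ry": 0, "rz": 0},
  {"x": 0, "y": -0.06, "z": 0, "rx": 0, "ry": 0, "rz": 0},
  {"x": 0, "y": -0.06, "z": 0, "rx": 0, "ry": 0, "rz": 0},
])

```text
t: 24.45
tool_pos: [544.8, 23.9, 125.1]
orientation: [[0.082, 0.997, 0.002], [0.997, -0.082, -0.001], [-0.001, 0.002, -1.0]]
ft_force: [-6.4, 0.3, 17.2]
grip_width: 27.6
grip_force: 62.2
```

```bash
python3 -c "
from plant import robot
print(robot.close_job())"
```

```text
the job is handed in; nothing more can be done
None
```

I handed the job in at 24.5 s: the handwheel is wound to its stop, and the cap snapped home on the rear axle end and is still held down with about 17 N; no judging verdict came back.

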